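Set a bearing's preload ring with the two-pin spanner

ROBOT

A 6-joint arm with a two-finger parallel gripper is mounted at the origin on a cart in front of the work surface, level with it; the furniture and walls round the work are solid. World frame = base frame: x ahead of the robot, y to its left, z up, the work surface at z = 0. Lengths are in m, angles in degrees, forces in N, time in s.
With the tool pointing down it reaches from about 0.3 to 0.875 m from the base axis. Payload 6.4 kg.
Tool frame: the origin (TCP) lies on the centre line of the jaws, within the pads' length; the fingertips stand 22 mm ahead of it and the grasp point (between the pads) lies 3 mm ahead of it; z points along the fingers, y is the direction in which the jaws open and shut (so a half turn about z gives the same grasp; the last joint's range is limited). The gripper opens to 85 mm and grips with 20 to 120 N. Pads are 22 mm wide; open, the fingers measure 114 mm over their backs; the gripper's body (76 mm by 85 mm) begins 54 mm behind the grasp point. The pads swing forward as they close: fully open they stand 13 mm farther back than shut.
Start: joints at [62.607, 10.359, 92.074, -0, 77.567, -11.82], TCP at [0.154, 0.554, 0.253] pointing down, gripper open.
Joint ranges: [-171.53, 171.53], [-51.25, 118.39], [17.06, 147.69], [-65.23, 245.23], [0, 150.52], [-178.68, 178.68]. Speed limits (degrees/s): [147.25, 147.25, 172.46, 180, 180, 180].

INTERFACE

Orientations are given as a 3x3 rotation matrix whose columns are the frame's x, y, z axes.
In Python, from bench import read_state, read_camera, sign_off gives the robot as it stands. The module is installed in compiled form; this text tells all that it offers.
- The arm moves only by the tool drive_tool, never from a script. Its argument "moves" is a list of rows, each an object of numbers: "dx", "dy", "dz": the shift along the tool's x, y, z in mm; "turn": the turn about the tool's z in rad. In form: [{"dx": .., "dy": .., "dz": .., "turn": ..}, ...]. A call has 1 to 12 rows; each row is the pose to reach, as a shift and turn from the pose commanded when the call began, along the tool's axes at that moment; what a row does not reach only later rows make up. A row lasts 1/12 s, in which the tool goes at most 41.7 mm and 7.16 degrees, less where a joint would pass 70% of its speed; a pose out of reach is approached as far as the arm can. A call with a gripper value outside its range is refused whole. "gripper" is the closure, from 0 (fully open) to 1 (shut), set as the call begins (left out, the last holds). The fingers move at their own pace and stop on an object; "force" is the grip in N (left out, the last holds). Time passes only in rows, so rows that repeat a pose let the fingers close. It gives the time, the measured TCP pose, the force and the opening at its end, in the units of the state.
- read_state(): the state, without advancing time (a new reading comes with each control period).
- read_camera(name): name is "scene" or "top"; returns a dict with "color" (480x640x3 uint8, blue, green, red), "z_map" (480x640 float32, m along the optical axis (not along the pixel's ray), 0 where there is no reading), "fx", "fy", "cx", "cy" (pixels), "xyz" and "orientation" of the camera in the world. Camera axes: x right, y down, z forward; pixel columns grow to the right and rows downward; lengths in m; the calibration is good to about 2 mm. A picture is of the moment at which its call begins.
- sign_off(): hands the job in, once; it reports no verdict.
The state is a dict: "time_s": time; "q": joint angles; "joint_vel": joint speeds; "joint_efforts": joint torques, N m; "position": TCP position; "eef_rot": TCP orientation; "contact_force": force on the tool from outside, world axes, zero at the start; "torque": the same for the moment, N m; "gripper_width": opening from 0.0 (shut) to 1.0 (fully open).
Only numpy, scipy, OpenCV 4.12 (cv2) and the standard library are available. Lean on these libraries where they do the work, as an engineer would, in place of code of your own. Each camera call takes 0.05 s, during which the arm holds its last target.

TASK

Take the two-pin spanner from its dock, feel with light pressure for the holes of the brass ring recessed in the blue bearing housing, and with both pins in, turn the ring clockwise until it nips firmly on the bearing: stop once it has clearly gone firm, do not overtighten it. Then stand the spanner upright back in its dock, and leave the other parts on the surface undisturbed.

Things in the scene. Friction and masses are not known exactly. Their poses are not given: they have to be found in the camera images.
- housing: fixed blue bearing housing (hub 85 mm across on a square flange, dark base plate 150x134 mm). Origin: under the plate, on the hub's axis; z up. Rim at z = 62 mm, bore 61 mm wide. In it the brass ring, outside 59, bore 31 mm, face 7 mm below the rim (z = 55 mm), six through-holes 7.5 mm wide, 8 mm deep, 60 deg apart on a 45 mm circle. Their angle is not given: find it by feel or by eye.
- spanner: dark T-handled two-pin spanner, 0.24 kg. Origin: on its axis at the height of the pin tips; z up the shank; x along the handle and through both pins (x = +-22.5 mm). Pins 5 mm thick, 6.5 mm long, last 2.6 mm tapering to 2.4 mm. Head bar 54x20 mm, z 6.5 to 15.5 mm. Shank 14 mm thick. Handle 90 mm long with red ends, 14 mm wide along y, z 64 to 82 mm: grip its middle across y.
- dock: fixed round black dock, 80 mm wide. Origin: under its centre. The spanner's head bar rests, at any yaw, on a bright centre boss 33 mm wide, 14 mm high, its pins hanging beside it (spanner origin 7.5 mm above the surface), inside a wall 59 mm wide inside, 20 mm high, with a flared mouth of 64 mm.
- ring_nip (a joint): angle (rad) the ring has turned clockwise since it touched the bearing; 0 until then. It starts 0.3 to 0.75 rad short of touching and runs there with 0.12 N m or less. Then the torque jumps to 0.2 N m and climbs by 0.6 N m a rad (reads up to 0.1 less once the motion stops). 0.06 to 0.55 rad is right: 0.25 to 0.4 N m. Let go, the ring stays, or eases back to 0.33.
- valve: dark poppet valve standing on its 37 mm head, 106 mm tall, near the parts tray; a bystander. Origin under its centre
- spring: dark valve spring standing on end, 31 mm across, 45 mm tall, near the parts tray; a bystander. Origin under its centre
- spare_plug: brass-lined pressed core plug with a black seal, 57 mm across, 18 mm high, before the tray and the left cup; a bystander. Origin under its centre
- bolt: dark hex bolt standing on its head, 23 mm across, 68 mm tall, before the cups at the back right; a bystander. Origin under its centre
- gear: dark small gear lying flat, 60 mm across, 16 mm high, at the left edge; a bystander. Origin under its centre
- piston_pin: bright hollow piston pin standing on end, 26 mm across, 60 mm tall, at the left edge; a bystander. Origin under its centre
Things that resemble listed ones, but are neither listed nor needed, are in the scene too. What is shaped like the spanner but green is not meant.

How it is judged (in metres and radians):
On the way, in this order (a step that is already met when the one before it is completed fails the run):
1. both pins of the spanner are in holes of the ring, 2 mm deep or more (z of spanner in the frame of housing below 0.053 m and horizontal distance between spanner and housing below 0.004 m and angle between spanner's own z axis and vertical below 0.06 rad), for 0.1 s.
2. the spanner, still in the holes, has nipped the ring on the bearing (value of joint ring_nip above 0.06 rad and z of spanner in the frame of housing below 0.053 m), for 0.2 s.
At the end, for the whole second after the job is handed in: The ring is nipped on the bearing (turned on by at least 0.05 rad from first contact) and the spanner stands at rest in its dock: within 6 mm of the dock's centre, seated to within 3 mm, upright within 0.1 rad (value of joint ring_nip above 0.05 rad and horizontal distance between spanner and dock below 0.006 m and height (world z) of spanner below 0.0105 m and angle between spanner's own z axis and vertical below 0.1 rad and linear speed of spanner below 0.02 m/s); the robot touches nothing.
It fails at once if the ring is overtightened (value of joint ring_nip above 0.55 rad).
It fails at once if the spanner is forced onto the ring or housing (contact force between spanner and housing above 50 N).
It fails at once if one of the other parts is knocked or shifted (distance of any of valve, spring, spare_plug, bolt, gear, piston_pin from where it was at the start of the episode above 0.03 m).
It also fails if it takes over 70 s, if anything falls off the work surface, if the arm or the gripper's body presses on something with over 40 N, if the wrist force passes 120 N, or if a joint passes its speed limit or range.

## Working session

There is one attempt and no reset: what is moved stays moved. The work goes in short steps, Python scripts to look and compute and a tool call to move; the robot and the scene stay as the last step left them, time stands still between calls to the robot, and variables do not carry over. Pictures are saved under pics/ and viewed, and the job is handed in when it is done.

Besides the shell and the picture viewer there is one more tool, called after ">>>" by a JSON object that holds its "name" and its "arguments", one argument or row to a line. drive_tool: Moves the arm, as the interface text tells. Its arguments: {"type":"object","properties":{"moves":{"type":"array","items":{"type":"object","properties":{"dx":{"type":"number"},"dy":{"type":"number"},"dz":{"type":"number"},"turn":{"type":"number"}}}},"gripper":{"type":"number"},"force":{"type":"number"}},"required":["moves"]}

```bash
mkdir -p pics; cat > h.py <<'E'
import numpy as np, cv2
from bench import read_state, read_camera, sign_off
def snap(n,f):
    c=read_camera(n); cv2.imwrite('pics/'+f+'.png',c['color']); np.savez('pics/'+f+'.npz',**c); return c
def cloud(c):
    z=c['z_map']; v,u=np.mgrid[:480,:640]
    p=np.stack([(u-c['cx'])/c['fx']*z,(v-c['cy'])/c['fy']*z,z],-1)
    return p@np.array(c['orientation']).T+np.array(c['xyz'])
E
python3 - <<'E'
from h import *
s=read_state(); print(s)
for n in('scene','top'):
    c=snap(n,n+'0'); print(n,c['xyz'],c['orientation'],c['fx'],c['cx'])
E
```

```text
{'time_s': 0.0, 'q': array([ 6.26075562e+01,  1.04009534e+01,  9.21305993e+01, -1.71807174e-03,
        7.75662034e+01, -1.18206521e+01]), 'joint_vel': array([-0.0153246 , -0.04952142,  0.05846   ,  0.09247232,  0.02171134,
       -0.0514982 ]), 'joint_efforts': array([ 8.84040364e-04, -4.44853735e+01, -3.51351464e+01, -1.22953843e-04,
        8.64806701e-03, -1.27893642e-07]), 'position': array([0.15411832, 0.55344241, 0.25240225]), 'eef_rot': array([[-9.63296465e-01,  2.68438717e-01, -7.58977620e-04],
       [ 2.68439599e-01,  9.63295306e-01, -1.52833560e-03],
       [ 3.20855129e-04, -1.67597993e-03, -9.99998544e-01]]), 'contact_force': array([ 0.19937925, -0.76488764, -0.4889967 ]), 'torque': array([-0.01136522, -0.00055899, -0.00289764]), 'gripper_width': 1.0035910965412491}
scene [-0.00122566 -0.20214792  0.6723658 ] [[ 0.43557415 -0.65002726  0.6226875 ]
 [-0.90015187 -0.31351918  0.3023778 ]
 [-0.00132934 -0.69222127 -0.7216841 ]] 485.7259308074821 322.7683993903346
top [0.32493523 0.07825596 1.29741181] [[-0.02454415 -0.98868803  0.14796472]
 [-0.99968065  0.02338275 -0.00958379]
 [ 0.00601555 -0.14815269 -0.9889462 ]] 571.4543648774343 336.14804657078383
```

View pics/scene0.png

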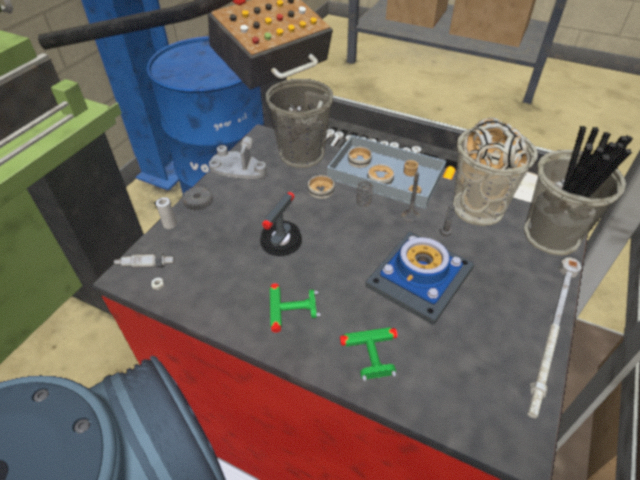

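View pics/top0.png

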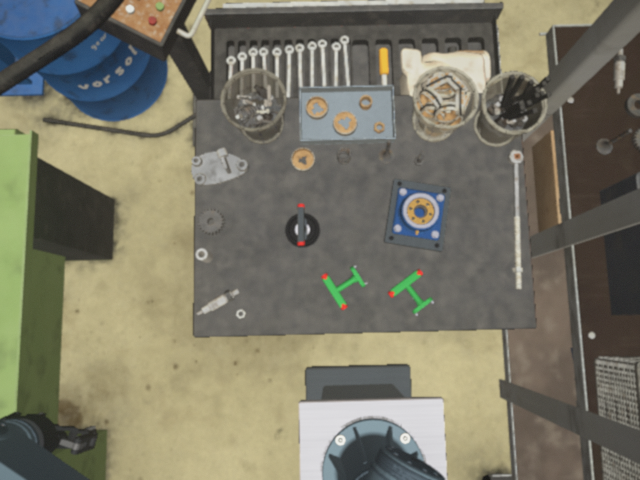

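The spanner stands in the black dock at top-view pixel (302,228), with its handle roughly along the image vertical. The housing is at (421,211) and its holes are visible. Next I'll measure both.

```bash
python3 - <<'E'
from h import *
for n in('top0','scene0'):
    c=np.load(f'pics/{n}.npz'); P=cloud(c); b=c['color'].astype(int)
    hsv=cv2.cvtColor(c['color'],cv2.COLOR_BGR2HSV)
    X,Y,Z=P[...,0],P[...,1],P[...,2]
    ok=c['z_map']>0
    red=(b[...,2]>150)&(b[...,1]<80)&(b[...,0]<80)&ok&(Z>0.05)&(Z<.12)
    k,l,st,ce=cv2.connectedComponentsWithStats(red.astype(np.uint8))
    for i in range(1,k):
        if st[i,4]>5: print(n,'red',ce[i],st[i,4],P[l==i].mean(0))
    # dock+handle
    cx,cy=(302,228) if n=='top0' else (281,236)
    print('pt',P[cy,cx])
    cx,cy=(421,211) if n=='top0' else (424,257)
    h0=P[cy,cx]; print('ring',h0)
    m=ok&(np.hypot(X-h0[0],Y-h0[1])<.06)&(Z>.057)&(Z<.068)
    q=P[m][:,:2].astype(np.float32); 
    (a,r)=cv2.minEnclosingCircle(q); print('rim',len(q),a,r,np.median(P[m][:,2]))
    blue=(hsv[...,0]>100)&(hsv[...,0]<125)&(hsv[...,1]>150)&m
    print(cv2.minEnclosingCircle(P[blue][:,:2].astype(np.float32)))
    m=ok&(np.hypot(X-.55,Y-.2)<.2)
    dk=ok&(Z>.008)&(Z<.03)&(Y>0.05)&(Y<.3)&(X<.65)&(b.max(-1)<40)
    print('dock',dk.sum(),cv2.minEnclosingCircle(P[dk][:,:2].astype(np.float32)) if dk.sum() else 0)
    x0,y0,x1,y1=(380,170,460,255) if n=='top0' else (360,225,480,325)
    cv2.imwrite(f'pics/{n}h.png',cv2.resize(c['color'][y0:y1,x0:x1],None,fx=7 if n=='top0' else 5.5,fy=7 if n=='top0' else 5.5,interpolation=cv2.INTER_CUBIC))
    x0,y0,x1,y1=(270,190,335,260) if n=='top0' else (240,180,320,260)
    cv2.imwrite(f'pics/{n}d.png',cv2.resize(c['color'][y0:y1,x0:x1],None,fx=7,fy=7,interpolation=cv2.INTER_CUBIC))
E
```

```text
top0 red [300.5 205. ] 18 [0.57174434 0.14190585 0.08599661]
top0 red [300.79166667 243.29166667] 24 [0.4882917  0.14254357 0.08626906]
pt [0.52055827 0.13920443 0.09101989]
ring [ 0.56307408 -0.12697322  0.02960708]
rim 604 (0.558254063129425, -0.12113457918167114) 0.042796581983566284 0.060962480141048436
((0.0, 0.0), 0.0)
dock 0 0
scene0 red [290.625 194.125] 16 [0.57049439 0.14027746 0.08571626]
scene0 red [266.21568627 223.76470588] 51 [0.48693455 0.14268949 0.08370187]
pt [0.52170975 0.13756306 0.02271654]
ring [ 0.56878282 -0.11862695  0.04275039]
rim 766 (0.5564191341400146, -0.11990988254547119) 0.04285525530576706 0.06028780772218112
((0.5505713820457458, -0.12047497183084488), 0.04155294597148895)
dock 85 ((0.5248339772224426, 0.14152933657169342), 0.035245660692453384)
```

View pics/top0h.png

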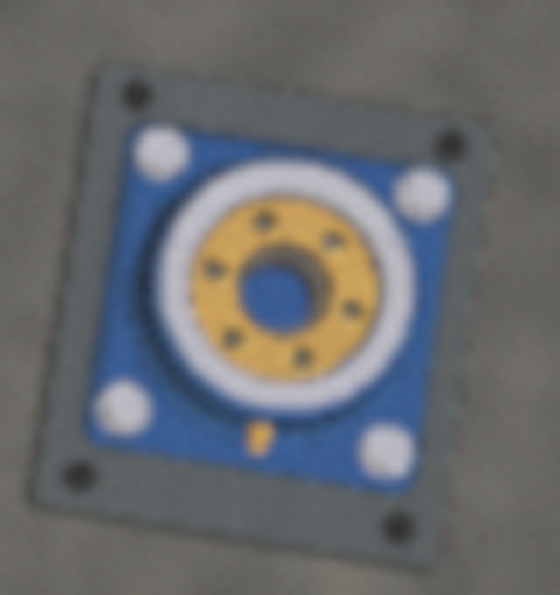

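View pics/scene0h.png

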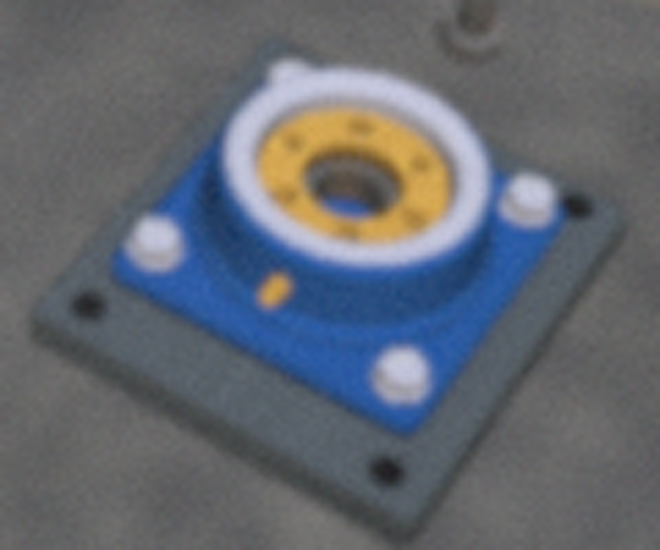

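View pics/top0d.png

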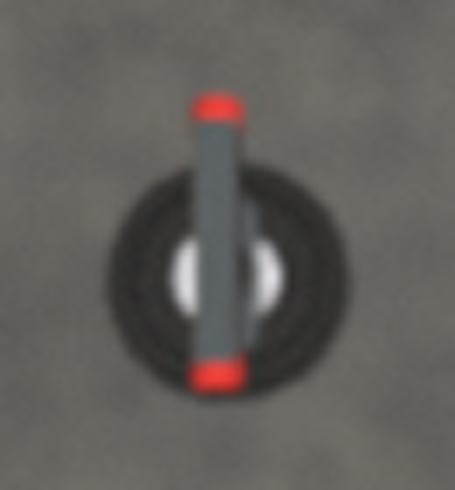

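View pics/scene0d.png

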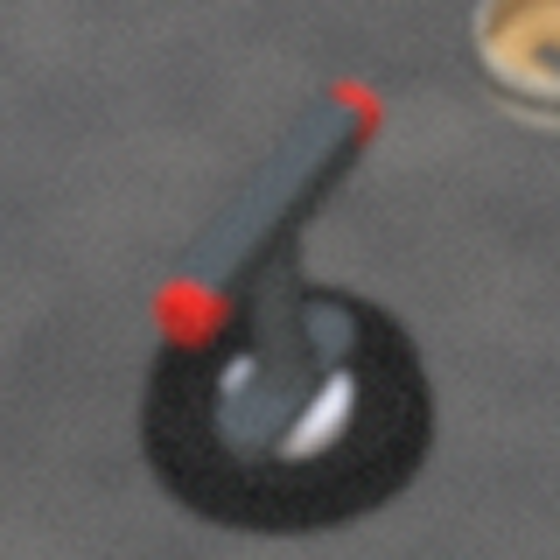

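The crops show the six holes clearly; in the top crop one is at (265,222). Next: project the holes to z=0.055, fit the rim and ring, and get the handle and dock.

```bash
python3 - <<'E'
from h import *
def ray(c,u,v,z):
    d=np.array(c['orientation'])@np.array([(u-c['cx'])/c['fx'],(v-c['cy'])/c['fy'],1]); o=np.array(c['xyz']); return (o+d*(z-o[2])/d[2])
for n,f,o,pts in(('top0',7,(380,170),[(265,222),(335,240),(352,308),(304,357),(232,340),(215,268)]),('scene0',5.5,(360,225),[(361,127),(421,164),(414,218),(346,231),(286,194),(294,143)])):
    c=np.load(f'pics/{n}.npz')
    H=np.array([ray(c,o[0]+(u+.5)/f-.5,o[1]+(v+.5)/f-.5,.055)[:2] for u,v in pts])
    cen=H.mean(0); d=H-cen; a=np.degrees(np.arctan2(d[:,1],d[:,0])); print(n,cen,np.hypot(*d.T).round(4),a.round(1),(a%60).round(1))
    hsv=cv2.cvtColor(c['color'],cv2.COLOR_BGR2HSV); b=c['color'].astype(int)
    V,U=np.nonzero((b.min(-1)>120)); R=np.array([ray(c,u,v,.062)[:2] for u,v in zip(U,V)])
    k=np.hypot(*(R-cen).T)<.05;R=R[k]; print('white rim',len(R),cv2.minEnclosingCircle(R.astype(np.float32)),R.mean(0),cv2.fitEllipse(cv2.convexHull(R.astype(np.float32))))
    V,U=np.nonzero((hsv[...,0]>12)&(hsv[...,0]<32)&(hsv[...,1]>90)); R=np.array([ray(c,u,v,.055)[:2] for u,v in zip(U,V)])
    k=np.hypot(*(R-cen).T)<.034;R=R[k]; print('brass',len(R),cv2.fitEllipse(cv2.convexHull(R.astype(np.float32))))
    P=cloud(c);m=(np.abs(P[...,2]-.089)<.004)&(np.abs(P[...,0]-.53)<.07)&(np.abs(P[...,1]-.142)<.05)
    V,U=np.nonzero(m); Q=np.array([ray(c,u,v,.0895)[:2] for u,v in zip(U,V)])
    r=cv2.minAreaRect(Q.astype(np.float32)); print('handle',len(Q),r,Q.mean(0),np.median(P[m][:,2]))
    # dark dock ring at z=.02
    V,U=np.nonzero(b.max(-1)<62); R=np.array([ray(c,u,v,.02)[:2] for u,v in zip(U,V)])
    k=np.hypot(*(R-[.53,.142]).T)<.06;R=R[k]; print('dock',len(R),cv2.minEnclosingCircle(R.astype(np.float32)),cv2.fitEllipse(cv2.convexHull(R.astype(np.float32))) if len(R)>5 else 0)
    # boss brightness
    V,U=np.nonzero(b.min(-1)>130); R=np.array([ray(c,u,v,.014)[:2] for u,v in zip(U,V)])
    k=np.hypot(*(R-[.53,.142]).T)<.04;R=R[k]; print('boss',len(R),cv2.minEnclosingCircle(R.astype(np.float32)))
E
```

```text
top0 [ 0.55864807 -0.12092571] [0.0223 0.0229 0.0223 0.0226 0.0234 0.0227] [  12.9  -47.7 -107.2 -166.3  133.    71.3] [12.9 12.3 12.8 13.7 13.  11.3]
white rim 492 ((0.5649308562278748, -0.12185126543045044), 0.045891858637332916) [ 0.56098155 -0.12201393] ((0.5623376965522766, -0.1221514567732811), (0.08270838111639023, 0.08855938911437988), 1.093982219696045)
brass 372 ((0.5590559244155884, -0.12126728892326355), (0.0563136450946331, 0.05704351142048836), 134.71609497070312)
handle 232 ((0.5286958813667297, 0.1412692666053772), (0.0129063930362463, 0.08909144997596741), 89.15990447998047) [0.52726525 0.14184759] 0.08889471432008778
dock 473 ((0.5281722545623779, 0.14260715246200562), 0.03790277615189552) ((0.528329610824585, 0.14274005591869354), (0.07379326969385147, 0.07453914731740952), 116.77362060546875)
boss 52 ((0.530910313129425, 0.14350639283657074), 0.017094383016228676)
scene0 [ 0.55730759 -0.12015742] [0.0222 0.0225 0.0224 0.0214 0.0223 0.0221] [  11.7  -48.4 -108.5 -168.4  131.5   73.6] [11.7 11.6 11.5 11.6 11.5 13.6]
white rim 788 ((0.5625151991844177, -0.1235281303524971), 0.04629603400826454) [ 0.56109441 -0.1203882 ] ((0.5591925382614136, -0.12211654335260391), (0.08009915053844452, 0.0911959707736969), 172.82925415039062)
brass 492 ((0.5594519376754761, -0.11970437318086624), (0.05153776332736015, 0.05741491541266441), 7.95966911315918)
handle 275 ((0.5252994298934937, 0.14148971438407898), (0.014872895553708076, 0.09060542285442352), 89.28852844238281) [0.52447282 0.14171981] 0.08788493777414275
dock 694 ((0.5319476127624512, 0.14255669713020325), 0.056150246411561966) ((0.5281459093093872, 0.1427043378353119), (0.07526528835296631, 0.11170291900634766), 122.39212036132812)
boss 56 ((0.5250791311264038, 0.14296776056289673), 0.01899513602256775)
```

```bash
cat >> h.py <<'E'
def goal(x,y,z,yaw=None):
    s=read_state(); R=np.array(s['eef_rot']); p=np.array(s['position'])
    d=R.T@(np.array([x,y,z])-p)*1000
    cy=np.degrees(np.arctan2(R[1,1],R[0,1])); t=0 if yaw is None else -np.radians(yaw-cy)
    print('t %.2f'%s['time_s'],'p',p.round(4),'yaw %.2f'%cy,'tilt',R[:2,2].round(4),'F',s['contact_force'].round(2),'T',s['torque'].round(3),'w %.3f'%s['gripper_width'],'q6 %.1f'%s['q'][5])
    print('=> d',d.round(1),'turn %.3f'%t)
E
python3 -c "
from h import *
goal(.528,.142,.20,89.4)"
```

```text
t 0.10 p [0.1541 0.5535 0.2525] yaw 74.42 tilt [-0.0007 -0.0014] F [ 0.41 -0.24 -0.26] T [ 0.021 -0.035  0.025] w 0.999 q6 -11.8
=> d [-470.6 -295.9   52.8] turn -0.261
```

>>> {"name": "drive_tool", "arguments": {
  "moves": [
    {"dx":-38,"dy":-24,"dz":4,"turn":-0.02},
    {"dx":-74,"dy":-47,"dz":8,"turn":-0.04},
    {"dx":-110,"dy":-69,"dz":12,"turn":-0.06},
    {"dx":-146,"dy":-92,"dz":16,"turn":-0.08},
    {"dx":-182,"dy":-114,"dz":20,"turn":-0.1},
    {"dx":-218,"dy":-137,"dz":24,"turn":-0.12},
    {"dx":-253,"dy":-159,"dz":28,"turn":-0.14},
    {"dx":-288,"dy":-181,"dz":32,"turn":-0.16},
    {"dx":-323,"dy":-203,"dz":36,"turn":-0.18},
    {"dx":-358,"dy":-225,"dz":40,"turn":-0.2},
    {"dx":-390,"dy":-245,"dz":44,"turn":-0.22},
    {"dx":-410,"dy":-258,"dz":46,"turn":-0.24}
  ],
  "gripper": 0.4,
  "force": 80
}}

```text
time_s: 1.1
position: [0.4817, 0.1924, 0.2067]
eef_rot: [[-0.999, 0.033, -0.0], [0.033, 0.999, -0.001], [0.0, -0.001, -1.0]]
contact_force: [0.3, 0.4, 0.8]
gripper_width: 0.602
```

```bash
python3 -c "
from h import *
goal(.528,.142,.15,89.4)"
```

```text
t 1.10 p [0.4817 0.1924 0.2067] yaw 88.13 tilt [-0.0001 -0.0008] F [0.31 0.38 0.78] T [-0.046 -0.001  0.028] w 0.602 q6 -79.4
=> d [-47.9 -48.8  56.7] turn -0.022
```

>>> {"name": "drive_tool", "arguments": {
  "moves": [
    {"dx":-16,"dy":-16,"dz":15,"turn":-0.01},
    {"dx":-32,"dy":-33,"dz":36,"turn":-0.02},
    {"dx":-44,"dy":-45,"dz":52,"turn":-0.022},
    {"dx":-48,"dy":-49,"dz":57,"turn":-0.022},
    {"dx":-48,"dy":-49,"dz":57,"turn":-0.022},
    {"dx":-48,"dy":-49,"dz":57,"turn":-0.022}
  ]
}}

```text
time_s: 1.6
position: [0.526, 0.1451, 0.1503]
eef_rot: [[-1.0, 0.01, -0.001], [0.01, 1.0, 0.0], [0.001, 0.0, -1.0]]
contact_force: [-0.6, 0.8, 0.2]
gripper_width: 0.602
```

```bash
python3 -c "
from h import *
snap('scene','s1')
goal(.528,.142,.0835,89.4)"
```

```text
t 1.65 p [0.5262 0.1456 0.1509] yaw 89.46 tilt [0.0002 0.0004] F [0.58 0.03 0.65] T [-0.011 -0.063 -0.008] w 0.600 q6 -86.5
=> d [-1.8 -3.6 67.4] turn 0.001
```

View pics/s1.png

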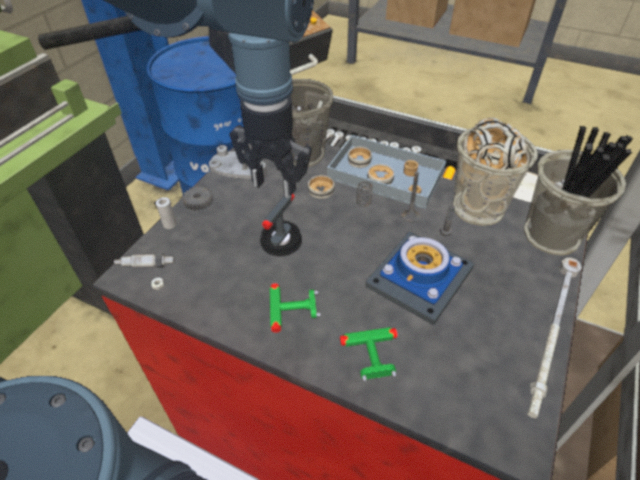

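The gripper at (270,170) straddles the handle below it. I'll descend now.

>>> {"name": "drive_tool", "arguments": {
  "moves": [
    {"dx":-2,"dy":-3.6,"dz":15},
    {"dx":-2,"dy":-3.6,"dz":35},
    {"dx":-2,"dy":-3.6,"dz":52},
    {"dx":-2,"dy":-3.6,"dz":62},
    {"dx":-2,"dy":-3.6,"dz":67},
    {"dx":-2,"dy":-3.6,"dz":67},
    {"dx":-2,"dy":-3.6,"dz":67}
  ]
}}

```text
invalid input at $.moves[0]: expected keys dx, dy, dz, turn
```

```bash
python3 -c "
from h import *
snap('scene','s2');snap('top','t2')
goal(.528,.142,.0835,89.4);print(read_state()['q'])"
```

```text
t 1.75 p [0.5264 0.1459 0.1515] yaw 89.52 tilt [0.0016 0.0003] F [0.05 0.3  0.56] T [ 0.014 -0.02   0.001] w 0.598 q6 -86.5
=> d [-1.5 -3.9 68. ] turn 0.002
[ 3.02981478e+00  1.32539516e+01  1.01295331e+02  1.07311889e-02
  6.53562645e+01 -8.64937720e+01]
```

View pics/s2.png

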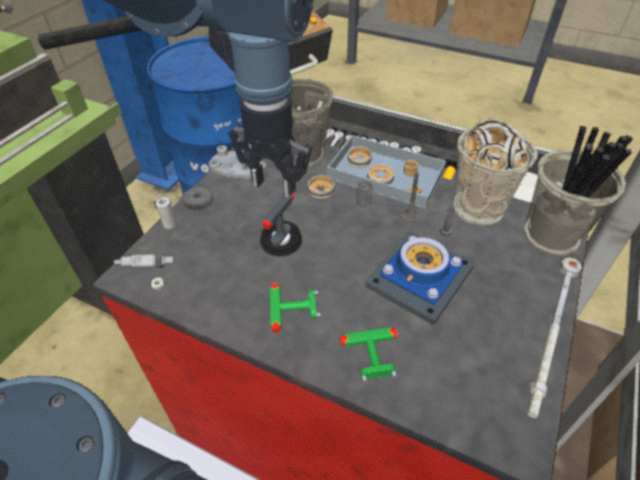

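The move was refused for a missing key, so the arm has not moved. I'll resend it with every key.

>>> {"name": "drive_tool", "arguments": {
  "moves": [
    {"dx":-1.5,"dy":-3.8,"dz":15,"turn":0},
    {"dx":-1.5,"dy":-3.8,"dz":35,"turn":0},
    {"dx":-1.5,"dy":-3.8,"dz":52,"turn":0},
    {"dx":-1.5,"dy":-3.8,"dz":62,"turn":0},
    {"dx":-1.5,"dy":-3.8,"dz":67,"turn":0},
    {"dx":-1.5,"dy":-3.8,"dz":67,"turn":0},
    {"dx":-1.5,"dy":-3.8,"dz":67,"turn":0}
  ]
}}

```text
time_s: 2.33
position: [0.5283, 0.1414, 0.0841]
eef_rot: [[-1.0, 0.009, 0.001], [0.009, 1.0, 0.0], [-0.001, 0.0, -1.0]]
contact_force: [-1.2, 0.4, 1.2]
gripper_width: 0.599
```

```bash
python3 -c "
from h import *
snap('scene','s3');snap('top','t3')
goal(.528,.142,.0835,89.4)"
```

```text
t 2.43 p [0.5288 0.1412 0.0845] yaw 89.45 tilt [0.0021 0.0001] F [ 0.46 -0.25 -0.08] T [ 0.065 -0.032  0.016] w 0.600 q6 -86.9
=> d [0.8 0.8 1. ] turn 0.001
```

View pics/s3.png

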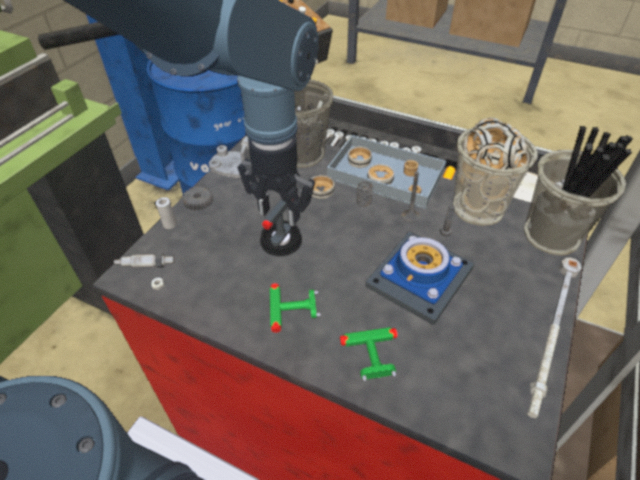

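The jaws straddle the handle at (275,205). I'll close them.

>>> {"name": "drive_tool", "arguments": {
  "moves": [
    {"dx":0.5,"dy":0,"dz":1,"turn":0},
    {"dx":0.5,"dy":0,"dz":1,"turn":0},
    {"dx":0.5,"dy":0,"dz":1,"turn":0},
    {"dx":0.5,"dy":0,"dz":1,"turn":0},
    {"dx":0.5,"dy":0,"dz":1,"turn":0},
    {"dx":0.5,"dy":0,"dz":1,"turn":0},
    {"dx":0.5,"dy":0,"dz":1,"turn":0},
    {"dx":0.5,"dy":0,"dz":1,"turn":0}
  ],
  "gripper": 1,
  "force": 100
}}

```text
time_s: 3.1
position: [0.5277, 0.1409, 0.0828]
eef_rot: [[-1.0, 0.01, 0.001], [0.01, 1.0, -0.0], [-0.001, -0.0, -1.0]]
contact_force: [-1.3, -1.2, 5.7]
gripper_width: 0.147
```

```bash
python3 -c "
from h import *
goal(.528,.142,.0835,89.4)"
```

```text
t 3.10 p [0.5277 0.1409 0.0828] yaw 89.44 tilt [ 0.0006 -0.0002] F [-1.33 -1.22  5.73] T [-0.203  0.276  0.02 ] w 0.147 q6 -86.9
=> d [-0.2  1.1 -0.7] turn 0.001
```

>>> {"name": "drive_tool", "arguments": {
  "moves": [
    {"dx":0,"dy":0,"dz":-10,"turn":0},
    {"dx":0,"dy":0,"dz":-30,"turn":0},
    {"dx":0,"dy":0,"dz":-60,"turn":0},
    {"dx":0,"dy":0,"dz":-90,"turn":0},
    {"dx":0,"dy":0,"dz":-110,"turn":0},
    {"dx":0,"dy":0,"dz":-117,"turn":0},
    {"dx":0,"dy":0,"dz":-117,"turn":0}
  ]
}}

```text
time_s: 3.68
position: [0.5285, 0.1411, 0.2014]
eef_rot: [[-1.0, 0.01, 0.004], [0.01, 1.0, 0.0], [-0.004, 0.0, -1.0]]
contact_force: [-0.3, -0.7, -2.7]
gripper_width: 0.147
```

```bash
python3 -c "
from h import *
goal(.5587,-.121,.16,102.4)"
```

```text
t 3.68 p [0.5285 0.1411 0.2014] yaw 89.44 tilt [0.004  0.0003] F [-0.29 -0.66 -2.66] T [ 0.002 -0.021  0.   ] w 0.147 q6 -86.9
=> d [ -32.6 -261.8   41.4] turn -0.226
```

>>> {"name": "drive_tool", "arguments": {
  "moves": [
    {"dx":-2,"dy":-15,"dz":0,"turn":-0.02},
    {"dx":-6,"dy":-50,"dz":0,"turn":-0.05},
    {"dx":-11,"dy":-90,"dz":0,"turn":-0.09},
    {"dx":-16,"dy":-130,"dz":0,"turn":-0.13},
    {"dx":-21,"dy":-170,"dz":0,"turn":-0.17},
    {"dx":-26,"dy":-208,"dz":0,"turn":-0.21},
    {"dx":-30,"dy":-240,"dz":5,"turn":-0.226},
    {"dx":-32,"dy":-257,"dz":15,"turn":-0.226},
    {"dx":-32.6,"dy":-262,"dz":25,"turn":-0.226},
    {"dx":-32.6,"dy":-262,"dz":25,"turn":-0.226},
    {"dx":-32.6,"dy":-262,"dz":25,"turn":-0.226}
  ]
}}

```text
time_s: 4.6
position: [0.5559, -0.1201, 0.1718]
eef_rot: [[-0.977, -0.214, -0.004], [-0.214, 0.977, 0.003], [0.004, 0.003, -1.0]]
contact_force: [0.1, 0.4, -2.2]
gripper_width: 0.143
```

```bash
python3 -c "
from h import *
goal(.5587,-.121,.16,102.4)
for n in('scene','top'):
    c=snap(n,n+'4')
    a,b,w,h=(340,140,130,150) if n=='scene' else (370,150,100,110)
    cv2.imwrite('pics/'+n+'4c.png',cv2.resize(c['color'][b:b+h,a:a+w],None,fx=4,fy=4,interpolation=cv2.INTER_CUBIC))
goal(.5587,-.121,.145,102.4)
"
```

```text
t 4.60 p [ 0.5559 -0.1201  0.1718] yaw 102.36 tilt [-0.0045  0.0026] F [ 0.13  0.38 -2.17] T [-0.008  0.038  0.004] w 0.143 q6 -126.5
=> d [-2.6 -1.5 11.8] turn -0.001
t 4.70 p [ 0.5571 -0.1198  0.1738] yaw 102.47 tilt [-0.0011  0.0009] F [-0.22 -0.65 -1.4 ] T [-0.012  0.018 -0.048] w 0.148 q6 -126.5
=> d [-1.3 -1.6 28.8] turn 0.001
```

View pics/scene4c.png

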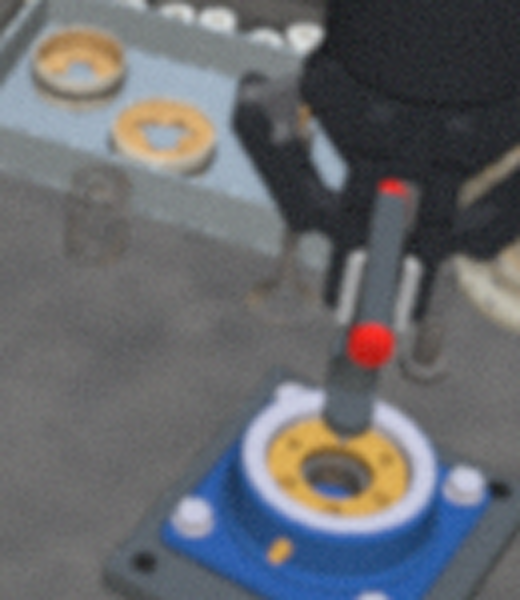

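View pics/top4c.png

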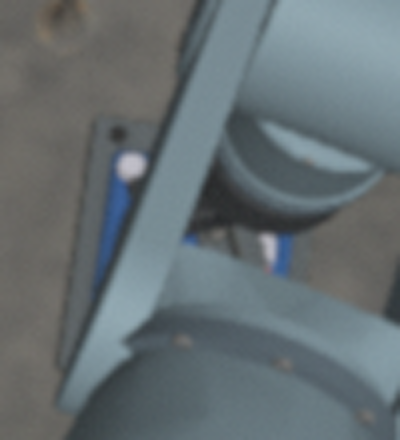

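The spanner is held upright; in the scene crop its near red end is at (371,345) and its shank is over the ring. Next I'll check the spanner's position in the grip from the scene image.

```bash
python3 - <<'E'
from h import *
c=np.load('pics/scene4.npz'); P=cloud(c); b=c['color'].astype(int)
R=np.array(c['orientation']);o=np.array(c['xyz'])
def proj(p):
    q=R.T@(np.array(p)-o); return np.array([q[0]/q[2]*c['fx']+c['cx'],q[1]/q[2]*c['fy']+c['cy']])
red=(b[...,2]>150)&(b[...,1]<90)&(b[...,0]<90)&(np.arange(640)[None]>400)&(np.arange(640)[None]<460)&(np.arange(480)[:,None]<250)
k,l,st,ce=cv2.connectedComponentsWithStats(red.astype(np.uint8))
for i in range(1,k):
    if st[i,4]>3: print(ce[i],st[i],P[l==i].mean(0),P[l==i].min(0),P[l==i].max(0))
t=np.array([.5566,-.1199,.1730-.003]); a=np.radians(12.42); ux=np.array([np.cos(a),np.sin(a),0])
for s in(-.045,-.038,.038,.045): print(s,proj(t+s*ux),proj(t+s*ux+[0,0,.009]))
# shank: dark pixels cloud below handle
m=(P[...,2]>.11)&(P[...,2]<.15)&(np.hypot(P[...,0]-.557,P[...,1]+.12)<.03)
print('shank',m.sum(),P[m].mean(0)); 
for z in (.115,.125,.135,.145):
    mm=m&(abs(P[...,2]-z)<.005); 
    if mm.sum(): 
        v,u=np.nonzero(mm); print(z,mm.sum(),u.min(),u.max(),v.mean(), proj([t[0],t[1],z]))
print(cv2.imwrite('pics/x4.png',cv2.resize(c['color'][160:260,390:460],None,fx=8,fy=6 and 8,interpolation=cv2.INTER_NEAREST)))
E
```

```text
[438.13333333 186.6       ] [436 185   5   4  15] [ 0.60509349 -0.11063458  0.17027469] [ 0.54334191 -0.11912806 -0.00065176] [ 0.81507817 -0.08238176  0.22366028]
[432.55913978 225.50537634] [427 221  12  10  93] [ 0.52132699 -0.12768131  0.16644016] [ 0.51168505 -0.13541664 -0.00076958] [ 0.70263094 -0.11134193  0.17766253]
-0.045 [432.51790159 227.99598535] [433.53086095 223.60254793]
-0.038 [432.89991986 224.67061009] [433.90961771 220.2758965 ]
0.038 [436.74277444 191.21950391] [437.71706027 186.83481938]
0.045 [437.07087333 188.36348363] [438.04191643 183.98158135]
shank 206 [ 0.54725549 -0.1188488   0.11505561]
0.115 170 421 434 237.72941176470587 [429.18774987 232.61769916]
0.125 29 424 432 230.51724137931035 [430.1803316  228.22025763]
0.135 5 426 426 224.0 [431.19176341 223.7393045 ]
0.145 2 427 440 222.5 [432.2225874  219.17243802]
True
```

View pics/x4.png

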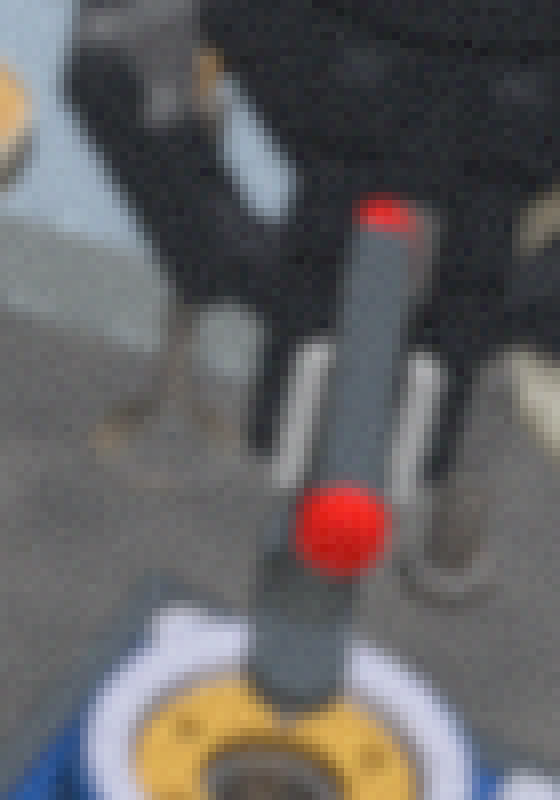

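```bash
python3 -c "
from h import *
goal(.5577,-.1208,.136,102.4)"
```

```text
t 4.70 p [ 0.5571 -0.1198  0.1738] yaw 102.47 tilt [-0.0011  0.0009] F [-0.22 -0.65 -1.4 ] T [-0.012  0.018 -0.048] w 0.148 q6 -126.5
=> d [-0.4 -1.2 37.8] turn 0.001
```

>>> {"name": "drive_tool", "arguments": {
  "moves": [
    {"dx":-0.4,"dy":-1.2,"dz":10,"turn":0},
    {"dx":-0.4,"dy":-1.2,"dz":22,"turn":0},
    {"dx":-0.4,"dy":-1.2,"dz":32,"turn":0},
    {"dx":-0.4,"dy":-1.2,"dz":37,"turn":0},
    {"dx":-0.4,"dy":-1.2,"dz":38,"turn":0},
    {"dx":-0.4,"dy":-1.2,"dz":38,"turn":0},
    {"dx":-0.4,"dy":-1.2,"dz":38,"turn":0},
    {"dx":-0.4,"dy":-1.2,"dz":38,"turn":0}
  ]
}}

```text
time_s: 5.37
position: [0.5585, -0.1226, 0.1368]
eef_rot: [[-0.977, -0.214, 0.001], [-0.214, 0.977, -0.0], [-0.001, -0.001, -1.0]]
contact_force: [-0.5, -0.7, -2.6]
gripper_width: 0.145
```

```bash
python3 -c "
from h import *
goal(.5577,-.1208,.136,102.4)"
```

```text
t 5.37 p [ 0.5585 -0.1226  0.1368] yaw 102.39 tilt [ 0.0009 -0.0004] F [-0.46 -0.7  -2.63] T [ 0.028  0.011 -0.036] w 0.145 q6 -126.7
=> d [0.4 1.9 0.8] turn -0.000
```

>>> {"name": "drive_tool", "arguments": {
  "moves": [
    {"dx":0.4,"dy":1.8,"dz":0,"turn":0},
    {"dx":0.4,"dy":1.8,"dz":0,"turn":0},
    {"dx":0.4,"dy":1.8,"dz":0,"turn":0},
    {"dx":0.4,"dy":1.8,"dz":0,"turn":0},
    {"dx":0.4,"dy":1.8,"dz":0,"turn":0},
    {"dx":0.4,"dy":1.8,"dz":0,"turn":0}
  ]
}}

```text
time_s: 5.87
position: [0.5574, -0.1208, 0.1363]
eef_rot: [[-0.977, -0.215, 0.0], [-0.215, 0.977, -0.0], [-0.0, -0.0, -1.0]]
contact_force: [-0.4, -0.6, -2.2]
gripper_width: 0.146
```

```bash
python3 -c "
from h import *
c=snap('scene','s5')
cv2.imwrite('pics/s5c.png',cv2.resize(c['color'][190:290,380:470],None,fx=6,fy=6,interpolation=cv2.INTER_CUBIC))
goal(.5577,-.1208,.136,102.4)"
```

```text
t 5.92 p [ 0.5574 -0.1207  0.1363] yaw 102.39 tilt [ 0.0001 -0.    ] F [-1.17 -0.41 -1.37] T [-0.063 -0.022 -0.016] w 0.147 q6 -126.5
=> d [-0.3 -0.1  0.3] turn -0.000
```

View pics/s5c.png

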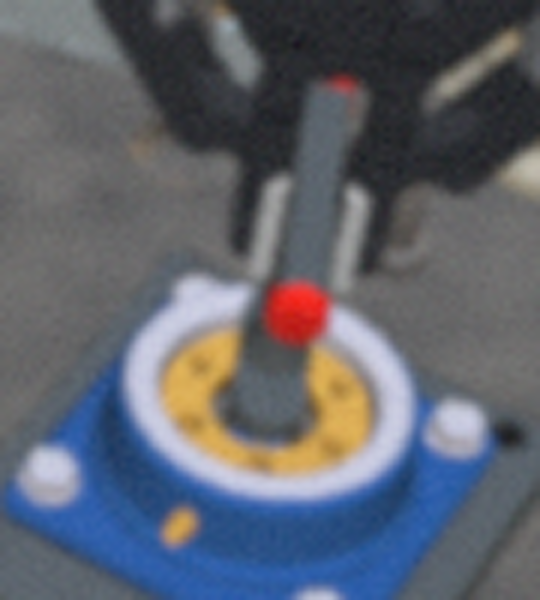

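The near end of the head bar, at (265,432), lines up with the near hole at (262,460). I'll feel downward in small steps.

>>> {"name": "drive_tool", "arguments": {
  "moves": [
    {"dx":-0.2,"dy":0,"dz":1,"turn":0},
    {"dx":-0.2,"dy":0,"dz":2,"turn":0},
    {"dx":-0.2,"dy":0,"dz":3,"turn":0},
    {"dx":-0.2,"dy":0,"dz":4,"turn":0},
    {"dx":-0.2,"dy":0,"dz":4.5,"turn":0},
    {"dx":-0.2,"dy":0,"dz":5,"turn":0},
    {"dx":-0.2,"dy":0,"dz":5.5,"turn":0},
    {"dx":-0.2,"dy":0,"dz":6,"turn":0},
    {"dx":-0.2,"dy":0,"dz":6.5,"turn":0},
    {"dx":-0.2,"dy":0,"dz":6.5,"turn":0}
  ]
}}

```text
time_s: 6.75
position: [0.5575, -0.1207, 0.1297]
eef_rot: [[-0.977, -0.214, -0.0], [-0.214, 0.977, 0.0], [0.0, 0.0, -1.0]]
contact_force: [-0.3, -0.3, -2.3]
gripper_width: 0.144
```

```bash
python3 -c "
from h import *
goal(.5577,-.1208,.1303,102.4)"
```

```text
t 6.75 p [ 0.5575 -0.1207  0.1297] yaw 102.39 tilt [-0.0001  0.0001] F [-0.31 -0.29 -2.32] T [-0.09  -0.019 -0.032] w 0.144 q6 -126.5
=> d [-0.2 -0.2 -0.6] turn -0.000
```

>>> {"name": "drive_tool", "arguments": {
  "moves": [
    {"dx":0,"dy":0,"dz":0.5,"turn":0},
    {"dx":0,"dy":0,"dz":1,"turn":0},
    {"dx":0,"dy":0,"dz":1.5,"turn":0},
    {"dx":0,"dy":0,"dz":2,"turn":0},
    {"dx":0,"dy":0,"dz":2,"turn":0}
  ]
}}

```text
time_s: 7.17
position: [0.5572, -0.1207, 0.1276]
eef_rot: [[-0.977, -0.215, -0.001], [-0.215, 0.977, 0.0], [0.001, 0.0, -1.0]]
contact_force: [-0.6, -0.0, -2.4]
gripper_width: 0.143
```

```bash
python3 -c "
from h import *
goal(.5577,-.1208,.1263,102.4)"
```

```text
t 7.17 p [ 0.5572 -0.1207  0.1276] yaw 102.39 tilt [-0.0007  0.0001] F [-0.65 -0.01 -2.43] T [-0.227  0.237 -0.009] w 0.143 q6 -126.5
=> d [-0.4 -0.2  1.3] turn -0.000
```

>>> {"name": "drive_tool", "arguments": {
  "moves": [
    {"dx":0,"dy":0,"dz":0.5,"turn":0},
    {"dx":0,"dy":0,"dz":1,"turn":0},
    {"dx":0,"dy":0,"dz":1.5,"turn":0},
    {"dx":0,"dy":0,"dz":2,"turn":0},
    {"dx":0,"dy":0,"dz":2,"turn":0}
  ]
}}

```text
time_s: 7.58
position: [0.5572, -0.1206, 0.1255]
eef_rot: [[-0.977, -0.215, -0.001], [-0.215, 0.977, 0.0], [0.001, 0.0, -1.0]]
contact_force: [-1.6, -0.8, -0.7]
gripper_width: 0.147
```

```bash
python3 -c "
from h import *
goal(.5577,-.1208,.1263,102.4)"
```

```text
t 7.58 p [ 0.5572 -0.1206  0.1255] yaw 102.39 tilt [-0.0009  0.0002] F [-1.63 -0.84 -0.7 ] T [-0.055  0.554  0.17 ] w 0.147 q6 -126.5
=> d [-0.5 -0.3 -0.8] turn -0.000
```

>>> {"name": "drive_tool", "arguments": {
  "moves": [
    {"dx":0,"dy":0,"dz":0.2,"turn":0},
    {"dx":0,"dy":0,"dz":0.2,"turn":0}
  ]
}}

```text
time_s: 7.75
position: [0.5572, -0.1207, 0.1254]
eef_rot: [[-0.977, -0.215, -0.001], [-0.215, 0.977, 0.0], [0.001, 0.0, -1.0]]
contact_force: [-3.1, -0.6, -1.7]
gripper_width: 0.141
```

```bash
python3 -c "
from h import *
c=snap('scene','s6')
cv2.imwrite('pics/s6c.png',cv2.resize(c['color'][190:290,380:470],None,fx=6,fy=6,interpolation=cv2.INTER_CUBIC))
goal(.5577,-.1208,.1263,102.4)"
```

```text
t 7.80 p [ 0.5573 -0.1207  0.1255] yaw 102.39 tilt [-0.0006  0.0001] F [-2.21 -0.83 -2.06] T [-0.243  0.588 -0.08 ] w 0.142 q6 -126.5
=> d [-0.4 -0.2 -0.8] turn -0.000
```

View pics/s6c.png

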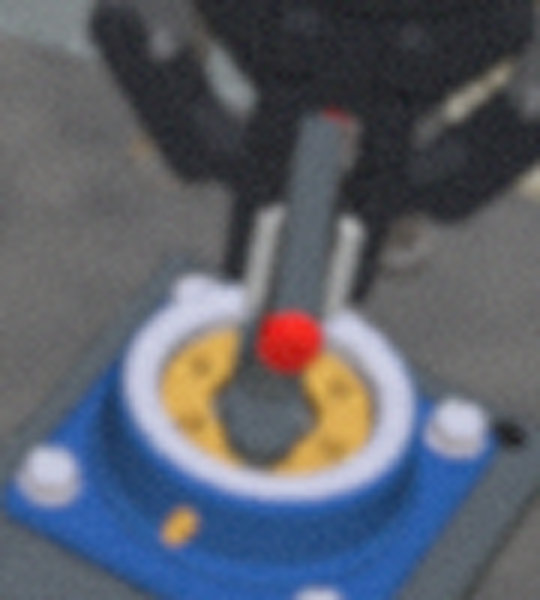

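The pins are in: the head bar is down inside the bore at (265,420), and there's almost no vertical load. I'll ease the small side load and start turning clockwise.

>>> {"name": "drive_tool", "arguments": {
  "moves": [
    {"dx":0.5,"dy":0,"dz":0,"turn":0.0},
    {"dx":0.5,"dy":0,"dz":0,"turn":0.03},
    {"dx":0.5,"dy":0,"dz":0,"turn":0.06},
    {"dx":0.5,"dy":0,"dz":0,"turn":0.09},
    {"dx":0.5,"dy":0,"dz":0,"turn":0.12},
    {"dx":0.5,"dy":0,"dz":0,"turn":0.15},
    {"dx":0.5,"dy":0,"dz":0,"turn":0.18},
    {"dx":0.5,"dy":0,"dz":0,"turn":0.21},
    {"dx":0.5,"dy":0,"dz":0,"turn":0.24}
  ]
}}

```text
time_s: 8.55
position: [0.5571, -0.1208, 0.1257]
eef_rot: [[-1.0, 0.025, 0.0], [0.025, 1.0, -0.0], [-0.0, -0.0, -1.0]]
contact_force: [-2.9, -0.4, -1.2]
gripper_width: 0.148
```

```bash
python3 -c "
from h import *
goal(.5577,-.1208,.1263,102.4)"
```

```text
t 8.55 p [ 0.5571 -0.1208  0.1257] yaw 88.57 tilt [ 0.0001 -0.0002] F [-2.95 -0.44 -1.23] T [-0.156  0.551  0.174] w 0.148 q6 -112.7
=> d [-0.6  0.  -0.6] turn -0.241
```

>>> {"name": "drive_tool", "arguments": {
  "moves": [
    {"dx":0.4,"dy":0,"dz":0,"turn":0.03},
    {"dx":0.4,"dy":0,"dz":0,"turn":0.06},
    {"dx":0.4,"dy":0,"dz":0,"turn":0.09}
  ]
}}

```text
time_s: 8.8
position: [0.5568, -0.1207, 0.1258]
eef_rot: [[-0.993, 0.115, 0.001], [0.115, 0.993, 0.0], [-0.001, 0.0, -1.0]]
contact_force: [-1.9, 0.3, -1.4]
gripper_width: 0.147
```

>>> {"name": "drive_tool", "arguments": {
  "moves": [
    {"dx":0,"dy":0,"dz":0,"turn":0.025},
    {"dx":0,"dy":0,"dz":0,"turn":0.05}
  ]
}}

```text
time_s: 8.97
position: [0.5568, -0.1206, 0.1258]
eef_rot: [[-0.986, 0.164, 0.001], [0.164, 0.986, 0.0], [-0.0, 0.0, -1.0]]
contact_force: [-2.3, -0.4, -2.0]
gripper_width: 0.143
```

```bash
python3 -c "
from h import *
goal(.5577,-.1208,.1263,102.4)"
```

```text
t 8.97 p [ 0.5568 -0.1206  0.1258] yaw 80.56 tilt [0.0005 0.0002] F [-2.26 -0.43 -2.01] T [0.005 0.405 0.097] w 0.143 q6 -104.7
=> d [-0.9 -0.  -0.5] turn -0.381
```

>>> {"name": "drive_tool", "arguments": {
  "moves": [
    {"dx":0,"dy":0,"dz":0,"turn":0.025},
    {"dx":0,"dy":0,"dz":0,"turn":0.05},
    {"dx":0,"dy":0,"dz":0,"turn":0.075}
  ]
}}

```text
time_s: 9.22
position: [0.5568, -0.1205, 0.1257]
eef_rot: [[-0.971, 0.238, 0.0], [0.238, 0.971, 0.0], [-0.0, 0.0, -1.0]]
contact_force: [-1.6, 0.1, -0.8]
gripper_width: 0.151
```

```bash
python3 -c "
from h import *
goal(.5577,-.1208,.1263,102.4)"
```

```text
t 9.22 p [ 0.5568 -0.1205  0.1257] yaw 76.23 tilt [0.0003 0.0003] F [-1.58  0.14 -0.82] T [0.136 0.451 0.128] w 0.151 q6 -100.4
=> d [-1.  -0.  -0.6] turn -0.457
```

>>> {"name": "drive_tool", "arguments": {
  "moves": [
    {"dx":0,"dy":0,"dz":0,"turn":0.025},
    {"dx":0,"dy":0,"dz":0,"turn":0.05},
    {"dx":0,"dy":0,"dz":0,"turn":0.075}
  ]
}}

```text
time_s: 9.47
position: [0.5567, -0.1205, 0.1257]
eef_rot: [[-0.951, 0.31, 0.0], [0.31, 0.951, 0.0], [-0.0, 0.0, -1.0]]
contact_force: [-0.3, 1.5, -0.6]
gripper_width: 0.147
```

```bash
python3 -c "
from h import *
goal(.5577,-.1208,.1263,102.4)"
```

```text
t 9.47 p [ 0.5567 -0.1205  0.1257] yaw 71.91 tilt [0.0003 0.0004] F [-0.31  1.47 -0.63] T [0.477 0.374 0.236] w 0.147 q6 -96.1
=> d [-1.  -0.  -0.6] turn -0.532
```

>>> {"name": "drive_tool", "arguments": {
  "moves": [
    {"dx":0,"dy":0,"dz":0,"turn":0.02},
    {"dx":0,"dy":0,"dz":0,"turn":0.04}
  ]
}}

```text
time_s: 9.63
position: [0.5567, -0.1204, 0.1257]
eef_rot: [[-0.937, 0.348, 0.0], [0.348, 0.937, 0.0], [-0.0, 0.001, -1.0]]
contact_force: [-1.0, 2.8, 0.3]
gripper_width: 0.143
```

```bash
python3 -c "
from h import *
goal(.5577,-.1208,.1263,102.4)"
```

```text
t 9.63 p [ 0.5567 -0.1204  0.1257] yaw 69.63 tilt [0.0002 0.0005] F [-1.02  2.8   0.31] T [0.612 0.35  0.313] w 0.143 q6 -93.8
=> d [-1.   0.  -0.6] turn -0.572
```

>>> {"name": "drive_tool", "arguments": {
  "moves": [
    {"dx":0,"dy":0,"dz":0,"turn":0.02},
    {"dx":0,"dy":0,"dz":0,"turn":0.04}
  ]
}}

```text
time_s: 9.8
position: [0.5567, -0.1204, 0.1257]
eef_rot: [[-0.923, 0.385, 0.0], [0.385, 0.923, 0.001], [0.0, 0.001, -1.0]]
contact_force: [-1.0, 3.2, 0.4]
gripper_width: 0.145
```

```bash
python3 -c "
from h import *
goal(.5577,-.1208,.1263,102.4)"
```

```text
t 9.80 p [ 0.5567 -0.1204  0.1257] yaw 67.33 tilt [0.0001 0.0005] F [-1.    3.17  0.38] T [0.776 0.33  0.336] w 0.145 q6 -91.5
=> d [-1.1  0.1 -0.6] turn -0.612
```

>>> {"name": "drive_tool", "arguments": {
  "moves": [
    {"dx":0,"dy":0,"dz":0,"turn":0.02},
    {"dx":0,"dy":0,"dz":0,"turn":0.04},
    {"dx":0,"dy":0,"dz":0,"turn":0.06}
  ]
}}

```text
time_s: 10.05
position: [0.5567, -0.1204, 0.1256]
eef_rot: [[-0.898, 0.44, 0.0], [0.44, 0.898, 0.001], [0.0, 0.001, -1.0]]
contact_force: [-1.7, 5.4, 0.5]
gripper_width: 0.149
```

```bash
python3 -c "
from h import *
goal(.5577,-.1208,.1263,102.4)"
```

```text
t 10.05 p [ 0.5567 -0.1204  0.1256] yaw 63.89 tilt [0.0001 0.0006] F [-1.65  5.36  0.53] T [1.054 0.254 0.332] w 0.149 q6 -88.1
=> d [-1.1  0.1 -0.7] turn -0.672
```

>>> {"name": "drive_tool", "arguments": {
  "moves": [
    {"dx":0,"dy":0,"dz":0,"turn":0.02},
    {"dx":0,"dy":0,"dz":0,"turn":0.04},
    {"dx":0,"dy":0,"dz":0,"turn":0.06}
  ]
}}

```text
time_s: 10.3
position: [0.5567, -0.1204, 0.1256]
eef_rot: [[-0.87, 0.493, 0.0], [0.493, 0.87, 0.001], [0.0, 0.001, -1.0]]
contact_force: [-1.3, 5.2, 0.8]
gripper_width: 0.145
```

```bash
python3 -c "
from h import *
goal(.5577,-.1208,.1263,102.4)
c=snap('scene','s7')
cv2.imwrite('pics/s7c.png',cv2.resize(c['color'][190:290,380:470],None,fx=6,fy=6,interpolation=cv2.INTER_CUBIC))
goal(.5577,-.1208,.1263,102.4)"
```

```text
t 10.30 p [ 0.5567 -0.1204  0.1256] yaw 60.46 tilt [0.0001 0.0007] F [-1.33  5.18  0.78] T [1.207 0.252 0.394] w 0.145 q6 -84.6
=> d [-1.1  0.1 -0.7] turn -0.732
t 10.35 p [ 0.5567 -0.1204  0.1256] yaw 60.38 tilt [0.0001 0.0006] F [-1.98  4.35  0.33] T [1.183 0.192 0.319] w 0.145 q6 -84.6
=> d [-1.1  0.1 -0.7] turn -0.733
```

View pics/s7c.png

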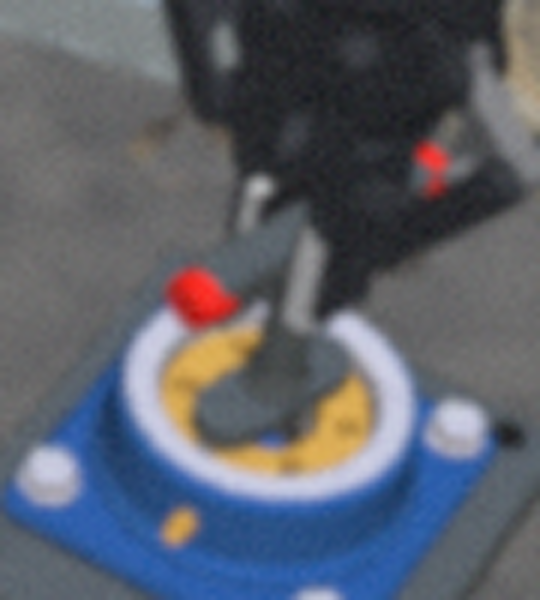

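The torque has gone firm: it was about 0.1–0.13 N m running free, and rose to 0.39 moving and 0.32 at rest over the last ~0.2–0.27 rad. I'll hold, unload slightly, then lift straight out.

>>> {"name": "drive_tool", "arguments": {
  "moves": [
    {"dx":0,"dy":0,"dz":0,"turn":0},
    {"dx":0,"dy":0,"dz":0,"turn":0},
    {"dx":0,"dy":0,"dz":0,"turn":0},
    {"dx":0,"dy":0,"dz":0,"turn":-0.02},
    {"dx":0,"dy":0,"dz":0,"turn":-0.04},
    {"dx":0,"dy":0,"dz":0,"turn":-0.05},
    {"dx":0,"dy":0,"dz":0,"turn":-0.05}
  ]
}}

```text
time_s: 10.93
position: [0.5565, -0.1209, 0.1253]
eef_rot: [[-0.894, 0.447, -0.0], [0.447, 0.894, -0.0], [0.0, -0.0, -1.0]]
contact_force: [-1.4, 2.8, -0.9]
gripper_width: 0.146
```

```bash
python3 -c "
from h import *
goal(.5577,-.1208,.1263,102.4)"
```

```text
t 10.93 p [ 0.5565 -0.1209  0.1253] yaw 63.43 tilt [-0.0003 -0.    ] F [-1.44  2.85 -0.92] T [0.668 0.299 0.153] w 0.146 q6 -87.6
=> d [-1.1  0.6 -1. ] turn -0.680
```

>>> {"name": "drive_tool", "arguments": {
  "moves": [
    {"dx":0,"dy":0.3,"dz":0,"turn":-0.02},
    {"dx":0,"dy":0.3,"dz":-1,"turn":-0.02},
    {"dx":0,"dy":0.3,"dz":-3,"turn":-0.02},
    {"dx":0,"dy":0.3,"dz":-6,"turn":-0.02},
    {"dx":0,"dy":0.3,"dz":-10,"turn":-0.02},
    {"dx":0,"dy":0.3,"dz":-20,"turn":-0.02},
    {"dx":0,"dy":0.3,"dz":-40,"turn":-0.02},
    {"dx":0,"dy":0.3,"dz":-60,"turn":-0.02},
    {"dx":0,"dy":0.3,"dz":-70,"turn":-0.02},
    {"dx":0,"dy":0.3,"dz":-75,"turn":-0.02},
    {"dx":0,"dy":0.3,"dz":-75,"turn":-0.02}
  ]
}}

```text
time_s: 11.85
position: [0.5576, -0.121, 0.2024]
eef_rot: [[-0.903, 0.429, 0.003], [0.429, 0.903, -0.001], [-0.003, -0.0, -1.0]]
contact_force: [-0.1, -0.1, -1.7]
gripper_width: 0.147
```

```bash
python3 -c "
from h import *
c=snap('scene','s8')
goal(.5277,.1409,.2,89.44)"
```

```text
t 11.90 p [ 0.5569 -0.1206  0.201 ] yaw 64.57 tilt [ 0.0009 -0.0005] F [ 0.21 -0.43 -2.77] T [ 0.023 -0.008 -0.002] w 0.146 q6 -88.7
=> d [138.7 223.6   0.8] turn -0.434
```

View pics/s8.png

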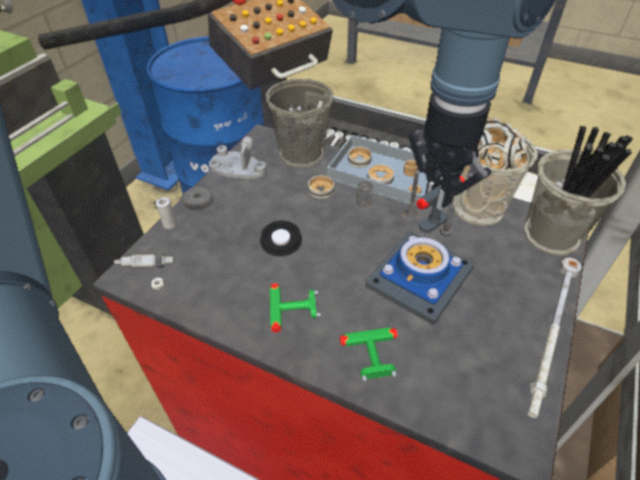

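The spanner is out of the housing, and the empty dock's boss is visible at (280,238). I'll measure the dock centre and the new hole angle.

```bash
python3 - <<'E'
from h import *
def ray(c,u,v,z):
    d=np.array(c['orientation'])@np.array([(u-c['cx'])/c['fx'],(v-c['cy'])/c['fy'],1]); o=np.array(c['xyz']); return (o+d*(z-o[2])/d[2])
c=np.load('pics/scene8.npz') if 0 else np.load('pics/s8.npz'); 
t=snap('top','t8')
for n,c in(('s',c),('t',t)):
    b=c['color'].astype(int)
    V,U=np.nonzero(b.min(-1)>120); Q=np.array([ray(c,u,v,.014)[:2] for u,v in zip(U,V)])
    k=np.hypot(*(Q-[.528,.142]).T)<.03;Q=Q[k]; print(n,'boss',len(Q),Q.mean(0) if len(Q) else 0,cv2.fitEllipse(cv2.convexHull(Q.astype(np.float32))) if len(Q)>5 else 0)
    V,U=np.nonzero(b.max(-1)<55); Q=np.array([ray(c,u,v,.02)[:2] for u,v in zip(U,V)])
    k=np.hypot(*(Q-[.528,.142]).T)<.05;Q=Q[k]; print(n,'dock',len(Q),Q.mean(0) if len(Q) else 0,cv2.fitEllipse(cv2.convexHull(Q.astype(np.float32))) if len(Q)>5 else 0)
c=np.load('pics/s8.npz')
cv2.imwrite('pics/s8h.png',cv2.resize(c['color'][225:325,360:480],None,fx=5.5,fy=5.5,interpolation=cv2.INTER_CUBIC))
cv2.imwrite('pics/t8.png',t['color'])
E
```

```text
s boss 241 [0.52708579 0.14280606] ((0.5272236466407776, 0.14296667277812958), (0.03429725021123886, 0.040339428931474686), 118.72891235351562)
s dock 707 [0.51839339 0.13670086] ((0.520293116569519, 0.13766087591648102), (0.07384225726127625, 0.0844176635146141), 123.45511627197266)
t boss 188 [0.53068572 0.1433377 ] ((0.5309430956840515, 0.14343000948429108), (0.03392837569117546, 0.03450634330511093), 83.74610900878906)
t dock 480 [0.52764767 0.14153585] ((0.5283343195915222, 0.1426253318786621), (0.0721670538187027, 0.07247716188430786), 137.7777862548828)
```

View pics/s8h.png

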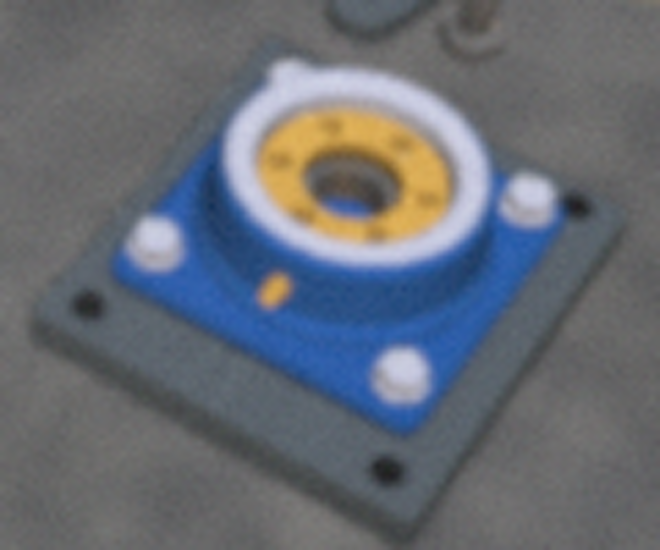

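```bash
python3 - <<'E'
from h import *
c=np.load('pics/s8.npz')
def ray(c,u,v,z):
    d=np.array(c['orientation'])@np.array([(u-c['cx'])/c['fx'],(v-c['cy'])/c['fy'],1]); o=np.array(c['xyz']); return (o+d*(z-o[2])/d[2])
H=np.array([ray(c,360+(u+.5)/5.5-.5,225+(v+.5)/5.5-.5,.055)[:2] for u,v in[(331,127),(401,144),(429,200),(376,234),(304,216),(282,160)]])
d=H-H.mean(0);print((np.degrees(np.arctan2(d[:,1],d[:,0]))%60).round(1))
goal(.5277,.1409,.2,89.44)
E
```

```text
[36.1 36.9 35.1 35.2 36.2 34.8]
t 11.95 p [ 0.5564 -0.1204  0.2   ] yaw 64.57 tilt [-0.0006  0.0002] F [-0.56  0.08 -1.66] T [ 0.033 -0.031 -0.008] w 0.145 q6 -88.7
=> d [1.381e+02 2.236e+02 1.000e-01] turn -0.434
```

The holes now sit at 35.7° (mod 60) versus about 12° before, so the ring turned about 0.64 rad clockwise, which fits the torque readings. I'll return to the dock.

>>> {"name": "drive_tool", "arguments": {
  "moves": [
    {"dx":8,"dy":13,"dz":0,"turn":-0.03},
    {"dx":28,"dy":45,"dz":0,"turn":-0.08},
    {"dx":49,"dy":79,"dz":0,"turn":-0.14},
    {"dx":70,"dy":113,"dz":0,"turn":-0.2},
    {"dx":91,"dy":147,"dz":0,"turn":-0.27},
    {"dx":110,"dy":178,"dz":0,"turn":-0.34},
    {"dx":126,"dy":204,"dz":0,"turn":-0.4},
    {"dx":135,"dy":219,"dz":0,"turn":-0.434},
    {"dx":138,"dy":223.5,"dz":0,"turn":-0.434},
    {"dx":138,"dy":223.5,"dz":15,"turn":-0.434},
    {"dx":138,"dy":223.5,"dz":30,"turn":-0.434},
    {"dx":138,"dy":223.5,"dz":40,"turn":-0.434}
  ]
}}

```text
time_s: 12.95
position: [0.5268, 0.1406, 0.1584]
eef_rot: [[-1.0, 0.01, -0.003], [0.01, 1.0, -0.0], [0.003, -0.0, -1.0]]
contact_force: [-1.3, 0.1, -3.1]
gripper_width: 0.14
```

>>> {"name": "drive_tool", "arguments": {
  "moves": [
    {"dx":0,"dy":0,"dz":20,"turn":0},
    {"dx":0,"dy":0,"dz":35,"turn":0},
    {"dx":0,"dy":0,"dz":42,"turn":0},
    {"dx":0,"dy":0,"dz":42,"turn":0},
    {"dx":0,"dy":0,"dz":42,"turn":0},
    {"dx":0,"dy":0,"dz":42,"turn":0},
    {"dx":0,"dy":0,"dz":42,"turn":0},
    {"dx":0,"dy":0,"dz":42,"turn":0}
  ]
}}

```text
time_s: 13.62
position: [0.5288, 0.1406, 0.1196]
eef_rot: [[-1.0, 0.01, 0.002], [0.01, 1.0, 0.0], [-0.002, 0.0, -1.0]]
contact_force: [0.5, 0.8, -3.0]
gripper_width: 0.149
```

```bash
python3 -c "
from h import *
c=snap('scene','s9')
cv2.imwrite('pics/s9c.png',cv2.resize(c['color'][150:270,220:340],None,fx=5,fy=5,interpolation=cv2.INTER_CUBIC))
goal(.5277,.1409,.0828,89.44)"
```

```text
t 13.67 p [0.5287 0.1406 0.1195] yaw 89.44 tilt [0.0016 0.0001] F [-0.47  0.01 -2.27] T [-0.03   0.008 -0.007] w 0.147 q6 -87.0
=> d [ 1.   0.3 36.7] turn -0.000
```

View pics/s9c.png

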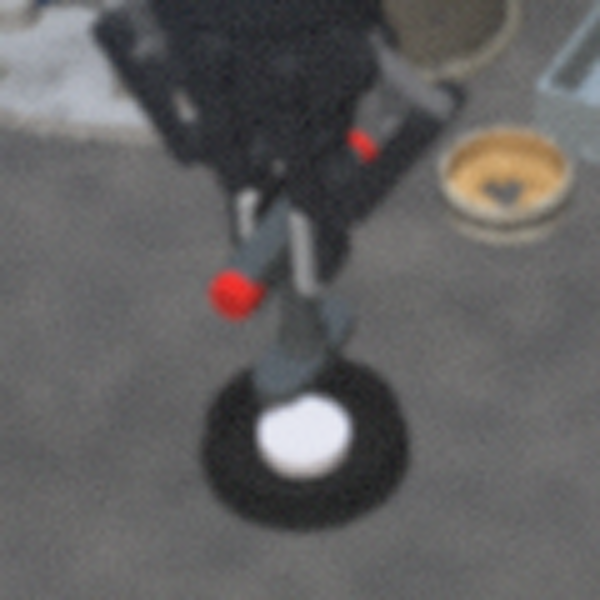

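The head at (305,355) is directly above the boss at (305,435). I'll lower it.

>>> {"name": "drive_tool", "arguments": {
  "moves": [
    {"dx":0.7,"dy":0.1,"dz":8,"turn":0},
    {"dx":0.7,"dy":0.1,"dz":16,"turn":0},
    {"dx":0.7,"dy":0.1,"dz":22,"turn":0},
    {"dx":0.7,"dy":0.1,"dz":25,"turn":0},
    {"dx":0.7,"dy":0.1,"dz":27,"turn":0},
    {"dx":0.7,"dy":0.1,"dz":28,"turn":0},
    {"dx":0.7,"dy":0.1,"dz":28,"turn":0},
    {"dx":0.7,"dy":0.1,"dz":28,"turn":0},
    {"dx":0.7,"dy":0.1,"dz":28,"turn":0}
  ]
}}

```text
time_s: 14.42
position: [0.5277, 0.1407, 0.0909]
eef_rot: [[-1.0, 0.01, 0.001], [0.01, 1.0, 0.0], [-0.001, 0.0, -1.0]]
contact_force: [0.3, -0.7, -1.6]
gripper_width: 0.148
```

```bash
python3 -c "
from h import *
goal(.5277,.1409,.0828,89.44)"
```

```text
t 14.42 p [0.5277 0.1407 0.0909] yaw 89.44 tilt [0.0006 0.    ] F [ 0.25 -0.71 -1.57] T [-0.012 -0.01  -0.087] w 0.148 q6 -87.0
=> d [-0.   0.2  8.1] turn 0.000
```

>>> {"name": "drive_tool", "arguments": {
  "moves": [
    {"dx":0,"dy":0.1,"dz":1.5,"turn":0},
    {"dx":0,"dy":0.1,"dz":3,"turn":0},
    {"dx":0,"dy":0.1,"dz":4.5,"turn":0},
    {"dx":0,"dy":0.1,"dz":6,"turn":0},
    {"dx":0,"dy":0.1,"dz":7,"turn":0},
    {"dx":0,"dy":0.1,"dz":7.5,"turn":0},
    {"dx":0,"dy":0.1,"dz":8,"turn":0},
    {"dx":0,"dy":0.1,"dz":8,"turn":0},
    {"dx":0,"dy":0.1,"dz":8,"turn":0}
  ]
}}

```text
time_s: 15.17
position: [0.5274, 0.1408, 0.0829]
eef_rot: [[-1.0, 0.01, -0.0], [0.01, 1.0, -0.0], [0.0, -0.0, -1.0]]
contact_force: [-2.5, 0.1, 2.7]
gripper_width: 0.144
```

```bash
python3 -c "
from h import *
goal(.5277,.1409,.0828,89.44)"
```

```text
t 15.17 p [0.5274 0.1408 0.0829] yaw 89.44 tilt [-0.0001 -0.    ] F [-2.5   0.1   2.73] T [-0.076  0.446  0.039] w 0.144 q6 -87.0
=> d [-0.3  0.1  0.1] turn -0.000
```

It is seated: Fz went from −2 N hanging to +2.7 N, at the same height as when it was picked up. I'll open the jaws.

>>> {"name": "drive_tool", "arguments": {
  "moves": [
    {"dx":0,"dy":0,"dz":0,"turn":0},
    {"dx":0,"dy":0,"dz":0,"turn":0},
    {"dx":0,"dy":0,"dz":0,"turn":0},
    {"dx":0,"dy":0,"dz":0,"turn":0},
    {"dx":0,"dy":0,"dz":0,"turn":0},
    {"dx":0,"dy":0,"dz":0,"turn":0}
  ],
  "gripper": 0.4
}}

```text
time_s: 15.67
position: [0.5275, 0.1408, 0.0826]
eef_rot: [[-1.0, 0.01, 0.0], [0.01, 1.0, -0.0], [-0.0, -0.0, -1.0]]
contact_force: [-0.2, 0.8, -0.6]
gripper_width: 0.597
```

>>> {"name": "drive_tool", "arguments": {
  "moves": [
    {"dx":0,"dy":0,"dz":-8,"turn":0},
    {"dx":0,"dy":0,"dz":-22,"turn":0},
    {"dx":0,"dy":0,"dz":-45,"turn":0},
    {"dx":0,"dy":0,"dz":-75,"turn":0},
    {"dx":0,"dy":0,"dz":-110,"turn":0},
    {"dx":0,"dy":0,"dz":-140,"turn":0},
    {"dx":0,"dy":0,"dz":-155,"turn":0},
    {"dx":0,"dy":0,"dz":-160,"turn":0},
    {"dx":0,"dy":0,"dz":-160,"turn":0},
    {"dx":0,"dy":0,"dz":-160,"turn":0}
  ]
}}

```text
time_s: 16.5
position: [0.5268, 0.1408, 0.2418]
eef_rot: [[-1.0, 0.01, -0.001], [0.01, 1.0, -0.0], [0.001, -0.0, -1.0]]
contact_force: [-0.2, 0.3, -0.5]
gripper_width: 0.598
```

```bash
python3 - <<'E'
from h import *
c=snap('scene','s10'); snap('top','t10')
goal(.5277,.1409,.0828,89.44)
P=cloud(c); b=c['color'].astype(int)
red=(b[...,2]>150)&(b[...,1]<80)&(b[...,0]<80)&(P[...,2]>0.05)&(P[...,2]<.12)
k,l,st,ce=cv2.connectedComponentsWithStats(red.astype(np.uint8))
for i in range(1,k):
    if st[i,4]>5: print(ce[i],st[i,4],P[l==i].mean(0))
E
```

```text
t 16.60 p [0.5263 0.1407 0.2407] yaw 89.43 tilt [-0.0033 -0.0001] F [ 0.17  0.74 -0.09] T [-0.014 -0.016 -0.047] w 0.600 q6 -87.0
=> d [ -1.9   0.2 157.9] turn -0.000
[292.     194.8125] 16 [0.57077959 0.13763701 0.08483484]
[267.29090909 224.34545455] 55 [0.48660219 0.140376   0.08359781]
```

View pics/s10.png

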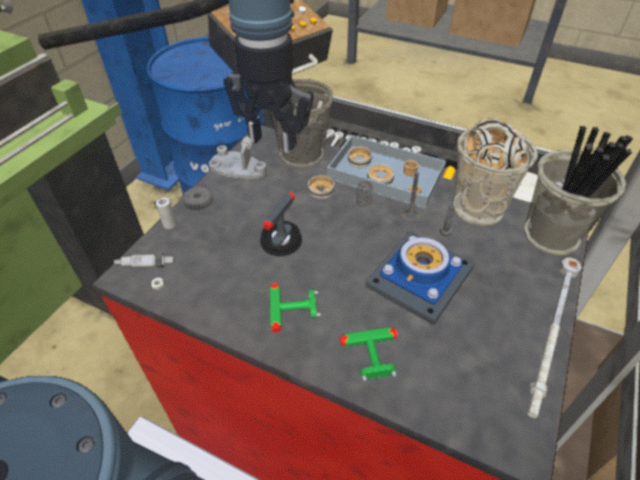

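The spanner stands in the dock at (280,230), at the same height as at the start and within about 2 mm of its starting position. The bystanders look unmoved and the gripper is clear, so I'll hand in.

```bash
python3 -c "
from h import *
print(sign_off())"
```

```text
the job is handed in; nothing more can be done
None
```

I tightened the ring with the two-pin spanner, stood the spanner back in its dock, and handed the job in at about 17 s of the 70 s allowed. `sign_off` reports no verdict, so what follows rests on my own measurements.

- **Pins in the holes:** I found the hole angle by eye, at about 12°. The pins went about 5 mm deep with almost no vertical force.
- **Tightening:** Torque was about 0.1–0.13 N m running free, with one noisy reading of 0.17. It rose to about 0.39 N m while turning and 0.32 N m at rest. After I lifted out, the holes sat about 0.64 rad clockwise of where they started. I estimate the ring turned 0.16–0.27 rad past first contact. The torque readings were noisy, so that is an estimate, but it lies inside the 0.06–0.55 range.
- **Spanner in dock:** It is at the same height as at the start, upright, and the gripper is clear. The handle ends read about 2 mm to one side (−y) of where they began, inside the 6 mm limit.
- **Other parts:** By eye, none had moved in the last scene picture; I did not measure them.

Two small things differed from plan: one move call was refused for a missing key and resent, and a side load of 2–5 N with up to 1.2 N m of tilting moment showed while turning, well below the limits.

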